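# Slide a tall wet-glazed vase into its stall and shut the gate

### The arm

A 7-joint arm with a two-finger parallel gripper is mounted at the origin on the work surface. World frame = base frame: x ahead of the robot, y to its left, z up, the work surface at z = 0. Lengths are in m, angles in rad, forces in N, time in s.
With the tool pointing down it reaches from about 0.425 to 0.875 m from the base axis. Payload 4.7 kg.
Tool frame: the origin (TCP) lies on the mounting face of the last link; the fingertips stand env.tcp_to_tips ahead of it and the grasp point (between the pads) lies 164 mm ahead of it (env.tcp_to_tips is the distance from the TCP to the fingertips, in m); y points along the fingers, x is the direction in which the jaws open and shut, and the axes are right-handed (so a half turn about y gives the same grasp; the last joint's range is limited). The gripper opens to 87 mm and grips with 3 to 60 N. Pads are 19 mm wide; open, the fingers measure 117 mm over their backs; the gripper's body (75 mm by 190 mm) begins 51 mm behind the grasp point.
Start: joints at [1.123, 0.321, -0.07, 1.45, 0.023, 1.371, -0.057], TCP at [0.29, -0.582, 0.405] pointing down, gripper open.
Joint ranges: [-2.86, 2.86], [-0.3, 2.09], [-1.38, 1.24], [0.06, 2.45], [-1.56, 4.7], [0.09, 2.05], [-2.69, 2.69]. Speed limits (rad/s): [2.57, 2.57, 3.14, 3.14, 3.14, 3.14, 3.14].

### API

Orientations are given as [roll, pitch, yaw] about the fixed x, y, z axes, in that order (R = Rz(yaw) Ry(pitch) Rx(roll)).
In Python, from workcell import env gives the robot as it stands.
- The arm moves only by the shell command python3 -m crank 'ROWS' [OPENING]. ROWS is JSON, a list that holds one entry, the list of rows, each a list of 6 numbers: the shift along the world's x, y, z in mm, then the turn, a rotation vector about the world's x, y, z in rad. In form: [[[dx, dy, dz, rx, ry, rz], ...]]. A call has exactly 8 rows; each row is the pose to reach, as a shift and turn from the pose measured when the call began; what a row does not reach only later rows make up. A row lasts 1/10 s, in which the tool goes at most 50 mm and 8.59 degrees, less where a joint would pass 70% of its speed; a pose out of reach is approached as far as the arm can. A call with a gripper value outside its range is refused whole. OPENING is the opening, from -1 (shut) to 1 (fully open), so that 0 is half open, set as the call begins (- or left out, the last holds). The fingers move at their own pace and stop on an object; the grip force is fixed at half the most. Time passes only in rows, so rows that repeat a pose let the fingers close, or fill a call up. It gives the time, the measured TCP pose, the force and the opening at its end, in the units of the state.
- env.read_state(): the state, without advancing time (a new reading comes with each control period).
- env.grab_frame(name): name is "side" or "top"; returns the picture (400x640x3 uint8, red, green, blue); there is no depth.
- env.camera_model(name): a dict with "intrinsics" (3x3 intrinsics, pixels), "world_to_cam" (4x4, takes a point from world to camera coordinates). Camera axes: x right, y down, z forward; pixel columns grow to the right and rows downward; lengths in m; the calibration is good to about 2 mm. A picture is of the moment at which its call begins. camera_model takes no time and is no camera call.
- env.job_done(): hands the job in, once; it reports no verdict.
Trained networks look in the newest picture that a camera, given by its name, has taken for a name from the list of things; names that differ only in an ending like _2 or _b are one class to them, and where a whole thing is asked for, a point or a joint stands for the part that bears it (a point fixed in the world has none). Each returns a list of dicts, best first, with "score" (0 to 1); they miss things now and then, are a little off and sometimes report something else, mostly with a low value. They report only what shows in the picture. A call takes as long as a camera call.
- env.find_in(camera, name): "location" ([row, column] as shares, 0 to 1, of the picture: columns of its width, rows of its height, amid what is visible of it).
- env.landmark_of(camera, name): "location" ([row, column] as shares, 0 to 1, of the picture: columns of its width, rows of its height: a listed point, or the origin of a listed thing).
The state is a dict: "time_s": time; "joint_pos": joint angles; "qvel": joint speeds; "tau": joint torques, N m; "ee_pos": TCP position; "eef_rot": TCP orientation; "wrist_force": force on the tool from outside, world axes, zero at the start; "torque": the same for the moment, N m; "gripper_width": finger opening in m.
Only numpy, scipy, OpenCV 4.12 (cv2) and the standard library are available. Lean on these libraries where they do the work, as an engineer would, in place of code of your own. Each camera call takes 0.05 s, during which the arm holds its last target.

### The job

Push the tall, narrow bottle vase low on its body so that it slides upright across the table into the low plywood stall, right up against the stall's back wall, then push the stall's gate fully shut. Never grip, lift or tip the vase, push it gently, and touch nothing of it from the shoulder up, where the glaze is still tacky. Leave all the other pots and things where they are.

Things in the scene. Friction and masses are not known exactly. Their poses are not given: they have to be found in the camera images.
- vase: The tall bottle vase (bare brown stoneware below, white glaze above), by far the tallest loose thing: 215 mm high, about 0.5 kg. Straight round lower body 56 mm across from the table up to 70 mm (the only part to touch), then shoulder and slim neck. Friction with the table about 0.6: a push above about 40 mm tips it; sliding takes 2 to 5 N. Origin: centre of its underside, z up.
- vase_neck: The tacky upper part of the same vase, rigidly one with it: shoulder from 70 mm (56 mm across) tapering to a neck 24 mm across at 108 mm, straight up to 205 mm, with a 32 mm lip at 215 mm. It must not be touched. Origin and axes the same as vase (centre of the vase's underside).
- stall: A low U-shaped stall of 12 mm plywood screwed to the table, no floor (the table itself is its floor), walls 40 mm high, open on top and on one side, 96 mm wide and 85 mm deep inside. Origin: on the table at the middle of the back wall's inner face. Its y axis points out of the open mouth, its x axis along the back wall; inner side faces at x = -48 and +48 mm, mouth at y = 85 mm. A vase that is home has its centre 28 mm from this origin along y.
- stall_back (a point): Point on the table at the middle of the inner face of the stall's back wall; axes the same as the stall's (y out of the mouth).
- stall_mouth (a point): Point on the table in the middle of the stall's open mouth, 85 mm out from the back wall; axes the same as the stall's.
- gate (a joint): Angle of the stall's plywood gate about its upright hinge pin (rad): 0 = fully shut, lying across the mouth parallel to the back wall against a fixed stop; positive = open, swung outward, counterclockwise from above; at about 1.57 it stands straight out from the mouth. Range 0 to 2.1. It stays where it is left; friction 0.05 N m, so about 0.5 N near the free end moves it.
- gate_hinge (a point): The gate's hinge pin, 22 mm above the table, at x = -54, y = 92 mm in the stall's frame. This point turns with the gate: its x axis runs along the gate towards the free end, its y axis across it; when the gate is shut, y points outward, away from the back wall, and the +y face is the one to push.
- gate_end (a point): Middle of the free end of the gate, 114 mm from the hinge pin, 22 mm above the table. The gate is a bar 10 mm thick, standing from 4 to 40 mm above the table. Axes as at gate_hinge.
- mug: Bystander: ceramic mug, 80 mm across, 90 mm high. Origin: centre of its underside.
- short_bottle: Bystander: short stout buff bottle with a cork, 68 mm across, 120 mm high. Origin: centre of its underside.
- clay_block: Bystander: rounded block of grey clay, 120 x 80 x 60 mm high. Origin: centre of its underside.
- bowl: Bystander: white bowl, 124 mm across, 55 mm high. Origin: centre of its underside.
- glaze_jar: Bystander: small lidded jar, 72 mm across, 80 mm high. Origin: centre of its underside.
- tape_roll: Bystander: roll of packing tape lying flat, 100 mm across, 45 mm high. Origin: centre of its underside.
- brush: Bystander: flat brush lying on the table beside the stall. Origin: near its middle, on the underside.

How it is judged:
On the way, in this order (a step that is already met when the one before it is completed fails the run):
1. the vase stands upright in the stall, against its back wall (y of vase in the frame of stall_back between 0.02 and 0.036 m and x of vase in the frame of stall_back between -0.026 and 0.026 m and angle between vase's own z axis and vertical below 0.05 rad and height (world z) of vase below 0.004 m and linear speed of vase below 0.02 m/s), for 0.2 s.
2. the gate is pushed fully shut (value of joint gate below 0.06 rad), for 0.2 s.
At the end, for the whole second after the job is handed in: The vase stands upright and still inside the stall, its foot no more than 8 mm from the back wall (centre within 36 mm of it), between the side walls, and the gate is shut to within 0.06 rad (all of step 1 and value of joint gate below 0.06 rad and velocity of joint gate below 0.05 rad/s); the robot touches nothing.
It fails at once if the vase is tipped by more than 0.2 rad (angle between vase's own z axis and vertical above 0.2 rad).
It fails at once if the vase is lifted off the table (height (world z) of vase above 0.008 m).
It fails at once if the robot touches the vase from the shoulder up (contact force between any of the arm, the fingers and vase_neck above 0.5 N).
It fails at once if the vase is gripped or pushed with more than 50 N (contact force between the fingers and vase above 50 N).
It fails at once if another thing is moved by more than 20 mm (distance of any of mug, short_bottle, clay_block, bowl, glaze_jar, tape_roll, brush from where it was at the start of the episode above 0.02 m).
It also fails if it takes over 69 s, if anything falls off the work surface, if the arm or the gripper's body presses on something with over 40 N, if the wrist force passes 120 N, or if a joint passes its speed limit or range.

## Working session

There is one attempt and no reset: what is moved stays moved. The work goes in short steps, Python scripts to look and compute and a shell command to move; the robot and the scene stay as the last step left them, time stands still between calls to the robot, and variables do not carry over. Pictures are saved under pics/ and viewed, and the job is handed in when it is done.

```bash
ls; mkdir -p pics
cat > h.py <<'E'
import numpy as np, cv2
from workcell import env
def save(cam,fn):
    im=env.grab_frame(cam); cv2.imwrite('pics/'+fn,im[:,:,::-1]); return im
def ray(cam,rc,z):
    m=env.camera_model(cam);K=np.array(m['intrinsics']);T=np.array(m['world_to_cam'])
    R=T[:3,:3];t=T[:3,3];C=-R.T@t
    d=R.T@np.linalg.inv(K)@np.array([rc[1]*640,rc[0]*400,1])
    return C+d*(z-C[2])/d[2]
def proj(cam,p):
    m=env.camera_model(cam);K=np.array(m['intrinsics']);T=np.array(m['world_to_cam'])
    q=K@(T[:3,:3]@np.array(p)+T[:3,3]);return q[:2]/q[2]
E
python3 - <<'E'
from h import *
print(env.read_state(),env.tcp_to_tips)
for c in('side','top'):
    save(c,c+'0.png')
    m=env.camera_model(c);T=np.array(m['world_to_cam']);print(c,-T[:3,:3].T@T[:3,3])
    for n,z in [('vase',0),('stall_back',0),('stall_mouth',0),('gate_hinge',.022),('gate_end',.022),('brush',0),('tape_roll',0),('mug',0),('short_bottle',0),('clay_block',0),('bowl',0),('glaze_jar',0)]:
        for d in env.landmark_of(c,n)[:2]:
            l=d['location'];print(n,round(d['score'],2),np.round([l[1]*640,l[0]*400]),ray(c,l,z).round(3))
E
```

```text
pics
{'time_s': 0.0, 'joint_pos': array([ 1.1230989 ,  0.32180019, -0.07008526,  1.45170209,  0.02256884,
        1.37077361, -0.05687855]), 'qvel': array([-4.65555052e-04, -3.79183318e-05,  1.42743947e-05, -1.72030418e-03,
       -1.77346109e-03, -1.63682531e-04, -3.70056246e-04]), 'tau': array([ 1.42139299e-03, -4.91280806e+01, -4.02605440e-01, -3.12526560e+01,
       -6.36624824e-02,  4.37430537e-02,  1.66849409e-04]), 'ee_pos': array([ 0.28949418, -0.58173479,  0.40366239]), 'eef_rot': array([-1.57086456,  0.00189543, -1.10895206]), 'wrist_force': array([ 0.04890507, -0.02437168, -0.85598466]), 'torque': array([ 0.04321531, -0.05565403,  0.0282834 ]), 'gripper_width': 0.08722975879893238} 0.1822
side [0.47840911 0.78118432 0.6628003 ]
vase 0.71 [323. 257.] [0.539 0.182 0.   ]
vase 0.58 [422. 254.] [0.332 0.156 0.   ]
stall_back 0.6 [317. 161.] [ 0.589 -0.167  0.   ]
brush 0.89 [271. 139.] [ 0.736 -0.268  0.   ]
tape_roll 0.87 [390. 367.] [0.405 0.417 0.   ]
mug 0.95 [238. 197.] [0.767 0.002 0.   ]
mug 0.15 [386. 367.] [0.412 0.416 0.   ]
short_bottle 0.8 [223. 267.] [0.743 0.228 0.   ]
bowl 0.95 [327. 123.] [ 0.58  -0.377  0.   ]
bowl 0.22 [221. 266.] [ 0.746  0.225 -0.   ]
glaze_jar 0.63 [371. 140.] [ 0.443 -0.289  0.   ]
top [0.4499818  0.01304713 0.92278786]
vase 0.92 [248. 221.] [0.534 0.191 0.   ]
stall_back 0.61 [393. 194.] [ 0.605 -0.17   0.   ]
gate_hinge 0.54 [355. 211.] [ 0.559 -0.073  0.022]
gate_hinge 0.52 [470. 207.] [ 0.572 -0.354  0.022]
gate_end 0.53 [306. 218.] [0.542 0.047 0.022]
brush 0.97 [430. 145.] [ 0.734 -0.267  0.   ]
tape_roll 0.89 [153. 270.] [0.412 0.421 0.   ]
mug 0.78 [324. 131.] [0.77  0.004 0.   ]
short_bottle 0.78 [240. 137.] [ 0.752  0.22  -0.   ]
clay_block 0.95 [261. 302.] [0.338 0.153 0.   ]
bowl 0.59 [472. 207.] [ 0.576 -0.369  0.   ]
bowl 0.2 [259. 303.] [0.337 0.158 0.   ]
glaze_jar 0.94 [442. 259.] [ 0.446 -0.289  0.   ]
```

View pics/side0.png

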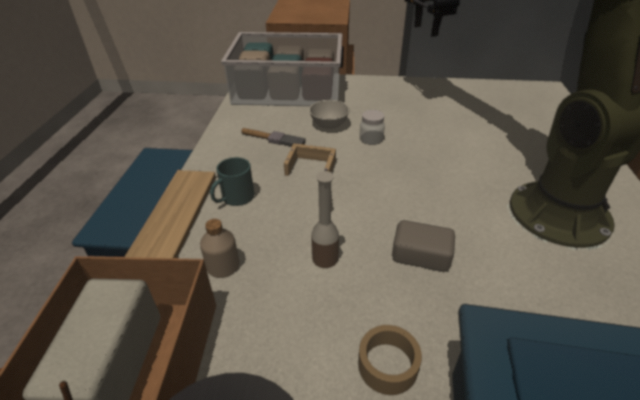

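View pics/top0.png

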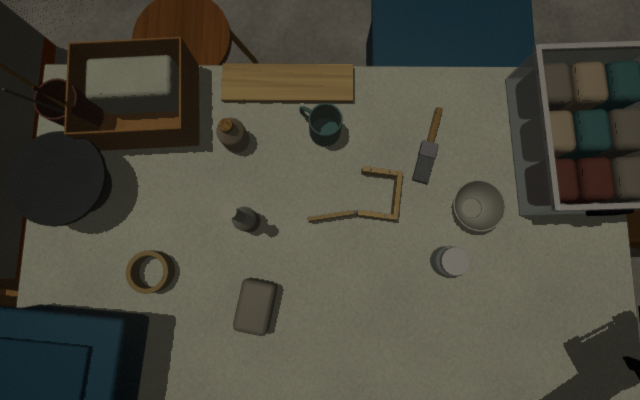

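Run:
```python
import cv2
im=cv2.imread('pics/top0.png')
cv2.imwrite('pics/topz.png',cv2.resize(im[150:240,225:425],None,fx=4,fy=4,interpolation=cv2.INTER_CUBIC))
im=cv2.imread('pics/side0.png')
cv2.imwrite('pics/sidez.png',cv2.resize(im[120:280,260:360],None,fx=3.7,fy=3.7,interpolation=cv2.INTER_CUBIC))
```

```text
(no output)
```

View pics/topz.png

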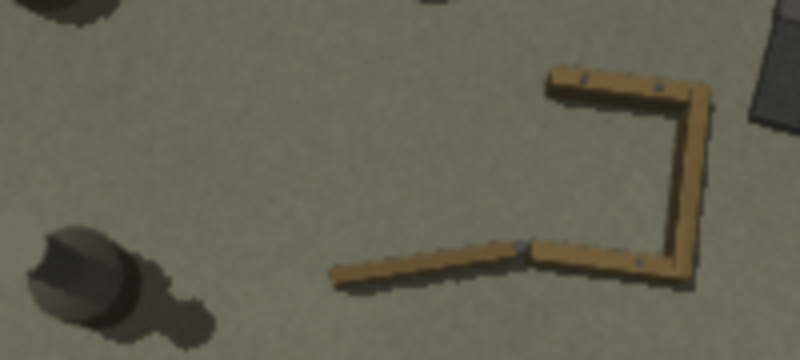

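View pics/sidez.png

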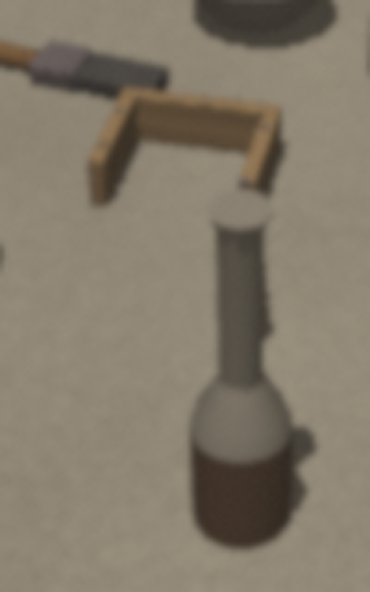

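Run:
```python
from h import *
from scipy.optimize import least_squares
def P(u,v,z):return ray('top',[(150+(v+.5)/4)/400,(225+(u+.5)/4)/640],z)[:2]
obs=[(710,86,60,-12),(692,278,-60,-12),(552,66,60,85),(547,88,48,85),(531,241,-48,85),(530,264,-60,85),(690,106,48,0),(672,256,-48,0)]
W=np.array([P(o[0],o[1],.04) for o in obs]);S=np.array([o[2:] for o in obs])/1000
def f(p):
    c,s=np.cos(p[2]),np.sin(p[2]);return S@np.array([[c,s],[-s,c]])+p[:2]
r=least_squares(lambda p:(f(p)-W).ravel(),[.6,-.17,0]);print(r.x,np.degrees(r.x[2]));print(((f(r.x)-W)*1000).round(1))
h=P(520,247,.04);e=(P(331,267,.04)+P(337,290,.04))/2
c,s=np.cos(r.x[2]),np.sin(r.x[2]);R=np.array([[c,-s],[s,c]])
H=R@[-.054,.092]+r.x[:2]
print('hinge',h,H,'end',e,np.linalg.norm(e-h),'gate angle',np.arctan2(*(e-H)[::-1])-r.x[2])
# vase from side: axis pts; bottom centre. side-zoom scale 3.7
def PS(u,v,z):return ray('side',[(120+(v+.5)/3.7)/400,(260+(u+.5)/3.7)/640],z)[:2]
print('lip side',PS(241,208,.215))
print('lip top',P(48,262,.215))
print('brown band edge near',PS(242,545,0), PS(242,462,.07))
v=np.array([.536,.188]);print('vase in stall',R.T@(v-r.x[:2]))
print('mug etc')
```

```text
[ 0.59683241 -0.16890154 -0.11197094] -6.415462175493083
[[ 0.3  0.1]
 [-2.   0.1]
 [-0.5  0.9]
 [ 1.2 -0.9]
 [-0.6 -0.4]
 [ 1.3  0.2]
 [ 2.2  1. ]
 [-1.8 -0.9]]
hinge [ 0.55558925 -0.07204494] [ 0.55345038 -0.07144385] end [0.53574326 0.03887529] 0.11268168055881637 gate angle 1.8419179341859333
lip side [0.53340249 0.18618003]
lip top [0.52549318 0.17100175]
brown band edge near [0.53123448 0.21082986] [0.53073074 0.21453282]
vase in stall [-0.10033061  0.34786931]
mug etc
```

```bash
python3 -m crank '[[[0,0,45,0,0,0],[0,0,90,0,0,0.1],[30,30,120,0,0,0.2],[60,60,120,0,0,0.3],[90,95,120,0,0,0.4],[120,130,120,0,0,0.5],[150,165,120,0,0,0.6],[180,200,120,0,0,0.7]]]' -0.17
```

```text
time_s: 2.1
ee_pos: [0.4705, -0.3803, 0.5251]
eef_rot: [-1.571, -0.001, -0.405]
wrist_force: [0.5, -0.3, -0.9]
gripper_width: 0.0376
```

```bash
python3 -m crank '[[[10,45,0,0,0,0.1],[20,90,0,0,0,0.2],[30,135,0,0,0,0.3],[35,180,0,0,0,0.4],[40,225,0,0,0,0.5],[40,270,0,0,0,0.6],[40,315,0,0,0,0.7],[40,360,0,0,0,0.77]]]' && python3 -m crank '[[[0,45,0,0,0,0],[0,90,0,0,0,0],[-10,135,0,0,0,0],[-20,180,0,0,0,0],[-25,225,0,0,0,0],[-30,270,0,0,0,0],[-35,320,0,0,0,0],[-37,370,0,0,0,0]]]'
python3 - <<'E'
from h import *
from scipy.spatial.transform import Rotation as Ro
s=env.read_state();print(s['joint_pos'].round(2))
T=Ro.from_euler('xyz',[-np.pi/2-.61,0,.365]);print((T*Ro.from_euler('xyz',s['eef_rot']).inv()).as_rotvec().round(3))
p=s['ee_pos'];print(((np.array([.4727,.349,.167])-p)*1000).round())
E
```

```text
time_s: 2.9
ee_pos: [0.5101, -0.0183, 0.5254]
eef_rot: [-1.572, -0.001, 0.368]
wrist_force: [1.5, -0.7, -0.2]
gripper_width: 0.036
time_s: 3.7
ee_pos: [0.4725, 0.3529, 0.526]
eef_rot: [-1.573, -0.003, 0.367]
wrist_force: [0.7, 0.8, 1.3]
gripper_width: 0.0362
[ 0.06  0.27 -0.93  1.38  0.22  1.6  -0.48]
[-0.569 -0.215 -0.003]
[   0.   -4. -359.]
```

```bash
python3 -m crank '[[[0,0,0,-0.11,-0.04,0],[0,0,0,-0.23,-0.085,0],[0,0,-20,-0.34,-0.13,0],[0,0,-40,-0.45,-0.17,0],[0,0,-70,-0.569,-0.215,0],[0,0,-100,-0.569,-0.215,0],[0,0,-130,-0.569,-0.215,0],[0,0,-150,-0.569,-0.215,0]]]'
python3 - <<'E'
from h import *
s=env.read_state();print(s['joint_pos'].round(2)); save('side','side1.png');save('top','top1.png')
for c in('side','top'):
  for d in env.landmark_of(c,'vase')[:2]:
    l=d['location'];print(round(d['score'],2),ray(c,l,0).round(3))
E
```

```text
time_s: 4.5
ee_pos: [0.4723, 0.3526, 0.3737]
eef_rot: [-2.181, 0.003, 0.368]
wrist_force: [0.3, -0.1, -0.7]
gripper_width: 0.0359
[-0.21  0.43 -0.82  1.57  0.77  1.7  -0.75]
0.71 [0.542 0.185 0.   ]
0.59 [0.405 0.411 0.   ]
0.81 [0.54  0.191 0.   ]
```

View pics/side1.png

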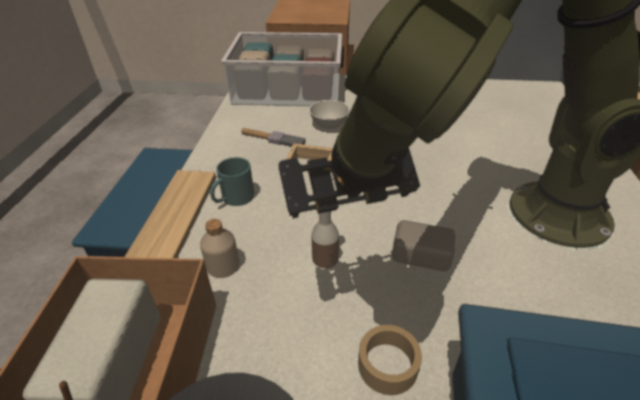

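View pics/top1.png

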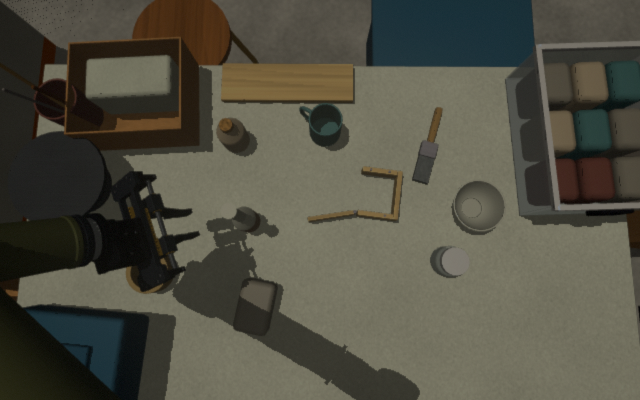

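```bash
python3 -m crank '[[[0,0,-35,0,0,0],[1,0,-70,0,0,0],[2,0,-105,0,0,0],[2,-1,-140,0,0,0],[3,-2,-165,0,0,0],[3,-3,-185,0,0,0],[3,-3,-200,0,0,0],[3,-3,-205,0,0,0]]]'
python3 - <<'E'
from h import *
s=env.read_state();print(s['joint_pos'].round(2),s['ee_pos']); a=save('side','side2.png');b=save('top','top2.png')
from scipy.spatial.transform import Rotation as Ro
R=Ro.from_euler('xyz',s['eef_rot']).as_matrix();tip=s['ee_pos']+R[:,1]*env.tcp_to_tips;print('tip',tip,R[:,1],R[:,0])
print(proj('side',tip),proj('top',tip))
cv2.imwrite('pics/z2.png',np.hstack([cv2.resize(a[140:300,240:400],None,fx=2.5,fy=2.5),cv2.resize(b[140:300,130:290],None,fx=2.5,fy=2.5)])[:,:,::-1])
E
```

```text
time_s: 5.5
ee_pos: [0.4761, 0.3498, 0.1712]
eef_rot: [-2.181, 0.001, 0.367]
wrist_force: [0.0, -0.8, 0.0]
gripper_width: 0.0359
[-0.27  0.66 -0.73  1.72  0.91  1.45 -0.98] [0.47609779 0.34983499 0.17124757]
tip [0.51342002 0.25231912 0.02193399] [ 0.20484212 -0.53521335 -0.81950374] [ 9.33526675e-01  3.58507061e-01 -7.95819496e-04]
[332.73806386 276.88768302] [220.90096442 228.86321427]
```

View pics/z2.png

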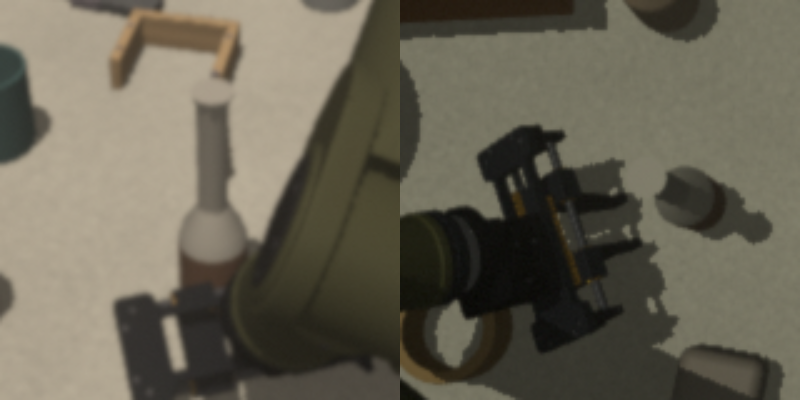

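View pics/side2.png

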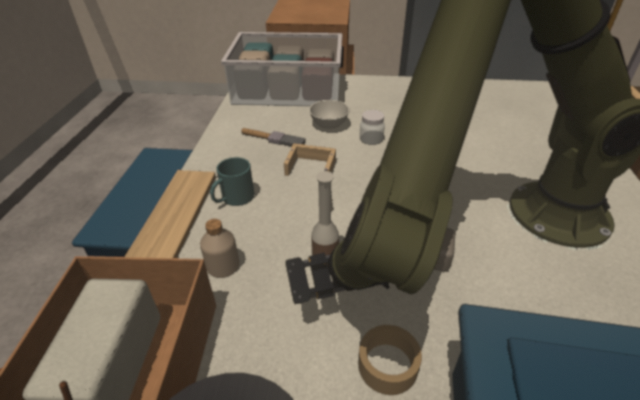

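View pics/top2.png

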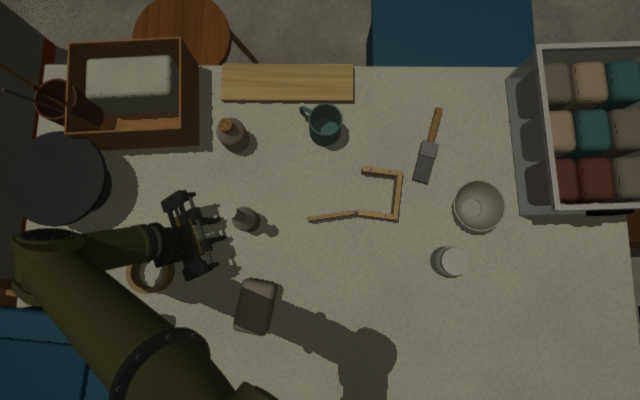

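```bash
python3 -m crank '[[[3,-7,-3,0,0,0],[5,-14,-4,0,0,0],[8,-20,-4,0,0,0],[10,-25,-4,0,0,0],[11,-29,-4,0,0,0],[12,-33,-4,0,0,0],[14,-36,-4,0,0,0],[15,-39,-4,0,0,0]]]'
python3 - <<'E'
from h import *
b=save('top','top3.png')
cv2.imwrite('pics/z3.png',cv2.resize(b[140:300,130:290],None,fx=3.5,fy=3.5)[:,:,::-1])
E
```

```text
time_s: 6.4
ee_pos: [0.4903, 0.3121, 0.1682]
eef_rot: [-2.178, 0.0, 0.368]
wrist_force: [-2.8, 4.5, 1.9]
gripper_width: 0.036
```

View pics/z3.png

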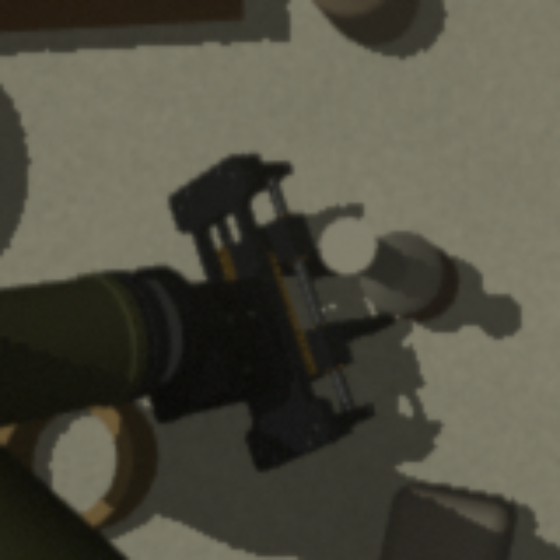

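```bash
python3 -m crank '[[[2,-4,0,0,0,0],[3.5,-9,0,0,0,0],[5,-14,0,0,0,0],[7,-19,0,0,0,0],[8.5,-23.5,0,0,0,0],[10.5,-28,0,0,0,0],[12,-33,0,0,0,0],[14,-37.5,0,0,0,0]]]'
python3 - <<'E'
from h import *
b=save('top','top4.png');a=save('side','side4.png')
cv2.imwrite('pics/z4.png',np.hstack([cv2.resize(a[140:300,240:400],None,fx=2.5,fy=2.5),cv2.resize(b[140:300,130:290],None,fx=2.5,fy=2.5)])[:,:,::-1])
for d in env.landmark_of('top','vase')[:2]:
    l=d['location'];print(round(d['score'],2),ray('top',l,0).round(3))
E
```

```text
time_s: 7.25
ee_pos: [0.5047, 0.2735, 0.1681]
eef_rot: [-2.179, 0.001, 0.367]
wrist_force: [-1.6, 3.8, -0.5]
gripper_width: 0.0361
0.71 [0.553 0.147 0.   ]
```

View pics/z4.png

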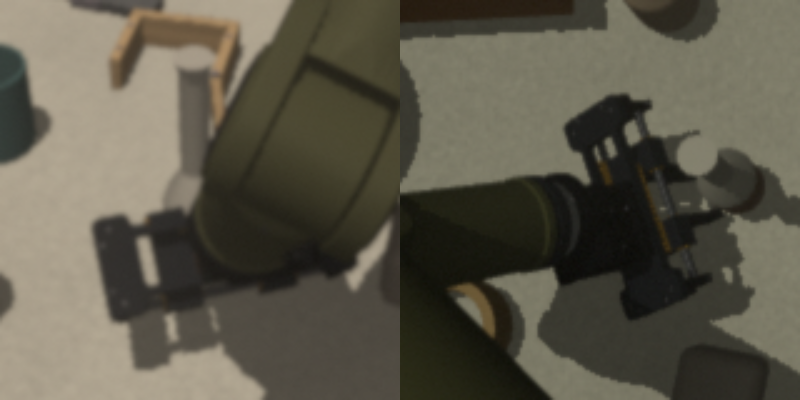

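```bash
for i in 1 2; do python3 -m crank '[[[2,-5,0,0,0,0],[4,-10,0,0,0,0],[6,-15.5,0,0,0,0],[8,-21,0,0,0,0],[10,-26.5,0,0,0,0],[12,-32,0,0,0,0],[14,-37,0,0,0,0],[16,-42,0,0,0,0]]]'; done
python3 - <<'E'
from h import *
b=save('top','top5.png');a=save('side','side5.png')
cv2.imwrite('pics/z5.png',np.hstack([cv2.resize(a[100:260,240:400],None,fx=2.5,fy=2.5),cv2.resize(b[120:280,210:370],None,fx=2.5,fy=2.5)])[:,:,::-1])
for d in env.landmark_of('top','vase')[:2]:
    l=d['location'];print(round(d['score'],2),ray('top',l,0).round(3))
E
```

```text
time_s: 8.2
ee_pos: [0.5212, 0.2303, 0.168]
eef_rot: [-2.181, 0.001, 0.366]
wrist_force: [-1.9, 3.0, 1.1]
gripper_width: 0.036
time_s: 9.0
ee_pos: [0.5373, 0.1879, 0.168]
eef_rot: [-2.181, 0.001, 0.366]
wrist_force: [-1.4, 3.6, 0.3]
gripper_width: 0.036
0.69 [0.586 0.067 0.   ]
```

View pics/z5.png

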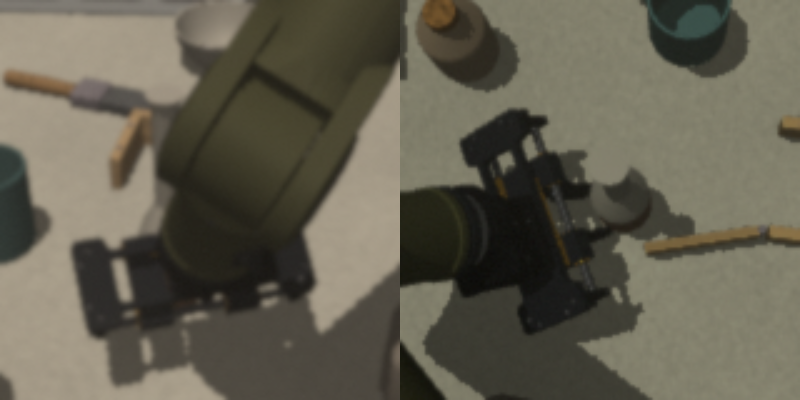

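```bash
for i in 1 2; do python3 -m crank '[[[2,-5,0,0,0,0],[4,-10,0,0,0,0],[6,-15.5,0,0,0,0],[8,-21,0,0,0,0],[10,-26.5,0,0,0,0],[12,-32,0,0,0,0],[14,-37,0,0,0,0],[15.5,-41,0,0,0,0]]]'; done
python3 - <<'E'
from h import *
b=save('top','top6.png')
cv2.imwrite('pics/z6.png',np.hstack([cv2.resize(b[120:280,260:420],None,fx=3.5,fy=3.5)])[:,:,::-1])
for d in env.landmark_of('top','vase')[:2]:
    l=d['location'];print(round(d['score'],2),ray('top',l,0).round(3))
E
```

```text
time_s: 9.95
ee_pos: [0.5532, 0.1456, 0.1679]
eef_rot: [-2.183, 0.001, 0.364]
wrist_force: [-1.1, 2.4, -0.6]
gripper_width: 0.0361
time_s: 10.75
ee_pos: [0.5688, 0.104, 0.1679]
eef_rot: [-2.183, 0.002, 0.364]
wrist_force: [-1.3, 2.7, -0.3]
gripper_width: 0.0363
0.91 [ 0.616 -0.019  0.   ]
0.4 [0.765 0.001 0.   ]
```

View pics/z6.png

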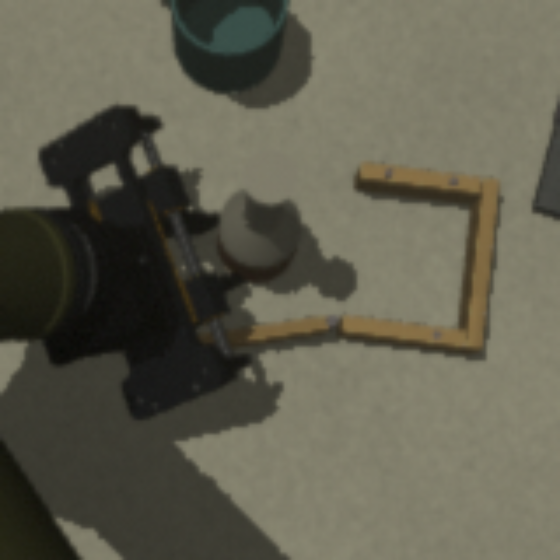

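Run:
```python
from h import *
b=cv2.imread('pics/top0.png')
cv2.imwrite('pics/mug.png',cv2.resize(b[90:160,290:360],None,fx=8,fy=8,interpolation=cv2.INTER_CUBIC))
for c in [(.768,.002),(.772,.002)]:
    for z in (0,.09):
        pts=[proj('top',[c[0]+.04*np.cos(a),c[1]+.04*np.sin(a),z]) for a in np.arange(0,6.28,1.5708)]
        print(c,z,[((p-[290,90])*8).round() for p in pts])
```

```text
(0.768, 0.002) 0 [array([277., 214.]), array([152., 332.]), array([275., 453.]), array([400., 334.])]
(0.768, 0.002) 0.09 [array([281., 100.]), array([143., 230.]), array([279., 363.]), array([417., 231.])]
(0.772, 0.002) 0 [array([277., 202.]), array([152., 320.]), array([275., 441.]), array([400., 322.])]
(0.772, 0.002) 0.09 [array([281.,  87.]), array([143., 216.]), array([279., 349.]), array([417., 218.])]
```

View pics/mug.png

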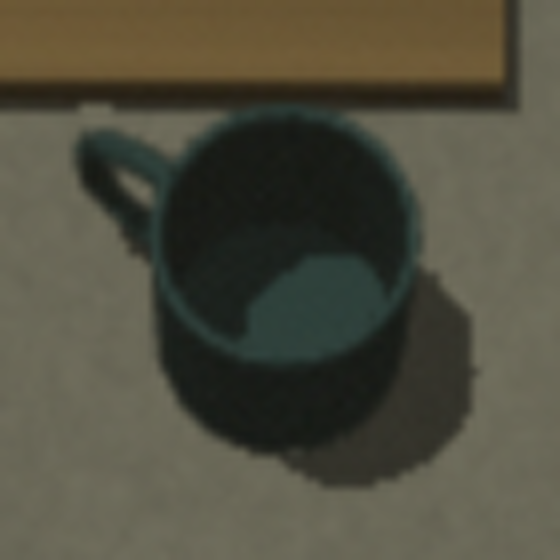

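```bash
python3 -m crank '[[[-2,6,0,0,0,0],[-4,11,0,0,0,0],[9,15,0,0,0,-0.1],[22,18,0,0,0,-0.19],[36,20,0,0,0,-0.29],[50,20,0,0,0,-0.38],[62,20,0,0,0,-0.48],[62,20,0,0,0,-0.48]]]'
python3 - <<'E'
from h import *
b=save('top','top7.png')
cv2.imwrite('pics/z7.png',np.hstack([cv2.resize(b[100:260,260:420],None,fx=3.5,fy=3.5)])[:,:,::-1])
for d in env.landmark_of('top','vase')[:2]:
    l=d['location'];print(round(d['score'],2),ray('top',l,0).round(3))
from scipy.spatial.transform import Rotation as Ro
s=env.read_state()
R=Ro.from_euler('xyz',s['eef_rot']).as_matrix();tip=s['ee_pos']+R[:,1]*env.tcp_to_tips;print('tip',tip,R[:,1],R[:,0],s['joint_pos'].round(2))
E
```

```text
time_s: 11.65
ee_pos: [0.6324, 0.1233, 0.1678]
eef_rot: [-2.184, 0.001, -0.119]
wrist_force: [0.3, -0.3, 0.5]
gripper_width: 0.0359
0.57 [ 0.622 -0.013  0.   ]
tip [0.61824863 0.01973323 0.01862865] [-0.06797771 -0.57137519 -0.81786883] [ 0.99339681 -0.11470335 -0.00243338] [ 0.02  0.7  -0.55  1.58  0.84  1.46 -0.93]
```

View pics/z7.png

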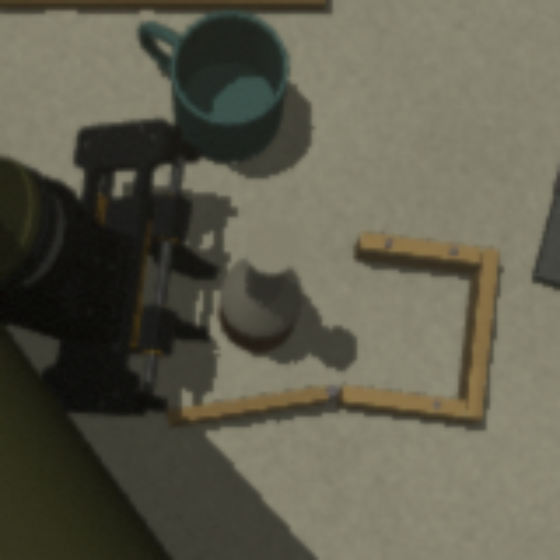

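Run:
```python
from h import *
for u,v in [(195,128),(198,152),(80,130),(165,125)]:
  print(u,v,[ray('top',[(100+v/3.5)/400,(260+u/3.5)/640],z).round(3)[:2] for z in (.07,.1,.13,.16)])
b=cv2.imread('pics/top7.png')
cv2.imwrite('pics/z7b.png',cv2.resize(b[90:170,270:350],None,fx=7,fy=7,interpolation=cv2.INTER_CUBIC))
```

```text
195 128 [array([0.731, 0.024]), array([0.722, 0.023]), array([0.712, 0.023]), array([0.702, 0.022])]
198 152 [array([0.715, 0.021]), array([0.705, 0.021]), array([0.696, 0.021]), array([0.687, 0.02 ])]
80 130 [array([0.729, 0.102]), array([0.72 , 0.099]), array([0.71 , 0.095]), array([0.7  , 0.092])]
165 125 [array([0.733, 0.044]), array([0.723, 0.043]), array([0.713, 0.042]), array([0.704, 0.041])]
```

View pics/z7b.png

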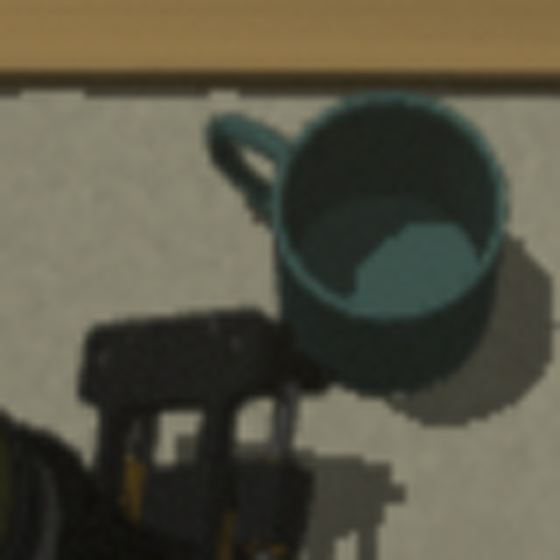

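```bash
python3 -m crank '[[[-2,-4,0,0,0,0],[-4,-8,0,0,0,0],[-6,-12,0,0,0,0],[-7,-16,0,0,0,0],[-8,-20,0,0,0,0],[-9.5,-25,0,0,0,0],[-11,-30,0,0,0,0],[-12,-35,0,0,0,0]]]'
python3 - <<'E'
from h import *
b=save('top','top8.png')
cv2.imwrite('pics/z8.png',np.hstack([cv2.resize(b[100:260,260:420],None,fx=3.5,fy=3.5)])[:,:,::-1])
for d in env.landmark_of('top','vase')[:2]:
    l=d['location'];print(round(d['score'],2),ray('top',l,0).round(3))
E
```

```text
time_s: 12.55
ee_pos: [0.6186, 0.0883, 0.1677]
eef_rot: [-2.184, 0.002, -0.115]
wrist_force: [2.0, 2.3, 0.4]
gripper_width: 0.0359
0.72 [ 0.613 -0.041  0.   ]
```

View pics/z8.png

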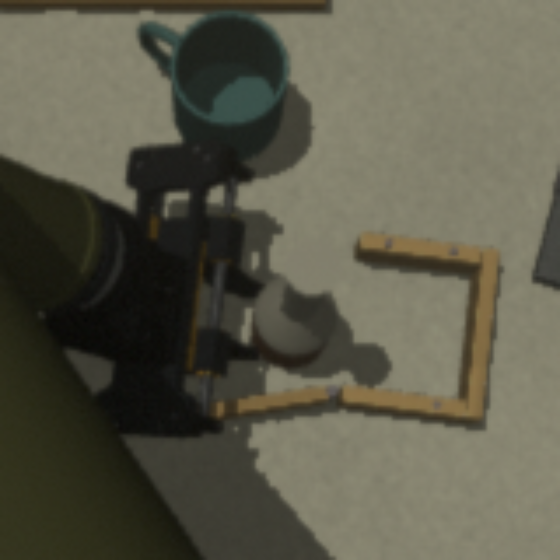

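```bash
for i in 1 2; do python3 -m crank '[[[-0.5,-5,0,0,0,0],[-1,-10,0,0,0,0],[-1.5,-15,0,0,0,0],[-2,-20,0,0,0,0],[-2.5,-25,0,0,0,0],[-3,-30,0,0,0,0],[-3.5,-35,0,0,0,0],[-4,-40,0,0,0,0]]]'; done
python3 - <<'E'
from h import *
b=save('top','top9.png');a=save('side','side9.png')
cv2.imwrite('pics/z9.png',np.hstack([cv2.resize(a[80:240,240:400],None,fx=2.5,fy=2.5),cv2.resize(b[120:280,280:440],None,fx=2.5,fy=2.5)])[:,:,::-1])
for d in env.landmark_of('top','vase')[:2]:
    l=d['location'];print(round(d['score'],2),ray('top',l,0).round(3))
E
```

```text
time_s: 13.45
ee_pos: [0.6145, 0.047, 0.1676]
eef_rot: [-2.185, 0.003, -0.117]
wrist_force: [0.5, 3.8, -0.3]
gripper_width: 0.0363
time_s: 14.25
ee_pos: [0.6105, 0.0065, 0.1676]
eef_rot: [-2.185, 0.003, -0.117]
wrist_force: [-0.5, 4.1, -1.1]
gripper_width: 0.0361
0.63 [ 0.602 -0.124  0.   ]
```

View pics/z9.png

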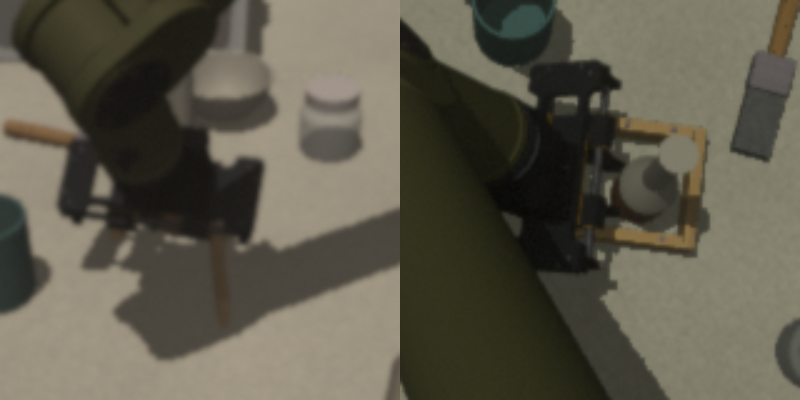

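```bash
python3 -m crank '[[[-0.2,-2,0,0,0,0],[-0.4,-4,0,0,0,0],[-0.6,-6,0,0,0,0],[-0.8,-7.5,0,0,0,0],[-1,-9,0,0,0,0],[-1.1,-10.5,0,0,0,0],[-1.2,-12,0,0,0,0],[-1.3,-13,0,0,0,0]]]'; python3 -m crank '[[[0,-0.5,0,0,0,0],[0,-1,0,0,0,0],[0,-1.5,0,0,0,0],[0,-1.5,0,0,0,0],[0,-1.5,0,0,0,0],[0,-1.5,0,0,0,0],[0,-1.5,0,0,0,0],[0,-1.5,0,0,0,0]]]'
```

```text
time_s: 15.2
ee_pos: [0.6091, -0.0073, 0.1675]
eef_rot: [-2.187, 0.003, -0.118]
wrist_force: [0.0, 2.9, -1.5]
gripper_width: 0.036
time_s: 16.0
ee_pos: [0.6091, -0.0082, 0.1675]
eef_rot: [-2.186, 0.003, -0.117]
wrist_force: [-1.1, 4.8, 0.8]
gripper_width: 0.0361
```

```bash
python3 -m crank '[[[0,-1,0,0,0,0],[0,-1.5,0,0,0,0],[0,-2,0,0,0,0],[-0.1,-2.5,0,0,0,0],[-0.2,-3,0,0,0,0],[-0.2,-3,0,0,0,0],[-0.2,-3,0,0,0,0],[-0.2,-3,0,0,0,0]]]'
python3 - <<'E'
from h import *
b=save('top','top10.png');a=save('side','side10.png')
cv2.imwrite('pics/z10.png',cv2.resize(b[140:230,330:420],None,fx=6,fy=6,interpolation=cv2.INTER_CUBIC)[:,:,::-1])
for d in env.landmark_of('top','vase')[:2]:
    l=d['location'];print(round(d['score'],2),ray('top',l,0).round(3))
E
```

```text
time_s: 16.8
ee_pos: [0.6089, -0.009, 0.1677]
eef_rot: [-2.183, 0.003, -0.115]
wrist_force: [1.1, 8.6, 0.3]
gripper_width: 0.0359
0.96 [ 0.598 -0.141  0.   ]
0.44 [ 0.737 -0.26   0.   ]
```

View pics/z10.png

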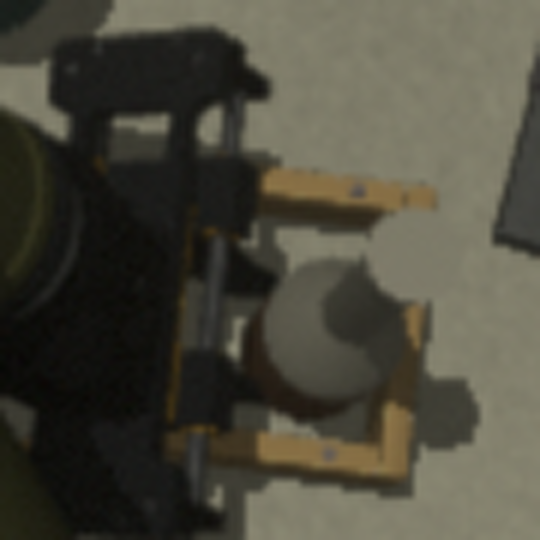

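```bash
python3 -m crank '[[[0.5,4,0,0,0,0],[1,10,0,0,0,0],[2,20,0,0,0,0],[4,35,0,0,0,0],[6,50,0,0,0,0],[8,65,10,0,0,0],[8,75,30,0,0,0],[8,75,50,0,0,0]]]'
python3 - <<'E'
from h import *
b=save('top','top11.png');a=save('side','side11.png')
cv2.imwrite('pics/z11.png',np.hstack([cv2.resize(a[80:240,240:400],None,fx=2.5,fy=2.5),cv2.resize(b[120:280,280:440],None,fx=2.5,fy=2.5)])[:,:,::-1])
for c in('side','top'):
  for d in env.landmark_of(c,'vase')[:2]:
    l=d['location'];print(round(d['score'],2),ray(c,l,0).round(3))
E
```

```text
time_s: 17.75
ee_pos: [0.6168, 0.0694, 0.2188]
eef_rot: [-2.181, 0.003, -0.111]
wrist_force: [0.4, -0.8, 0.1]
gripper_width: 0.0361
0.57 [ 0.597 -0.137  0.   ]
```

View pics/z11.png

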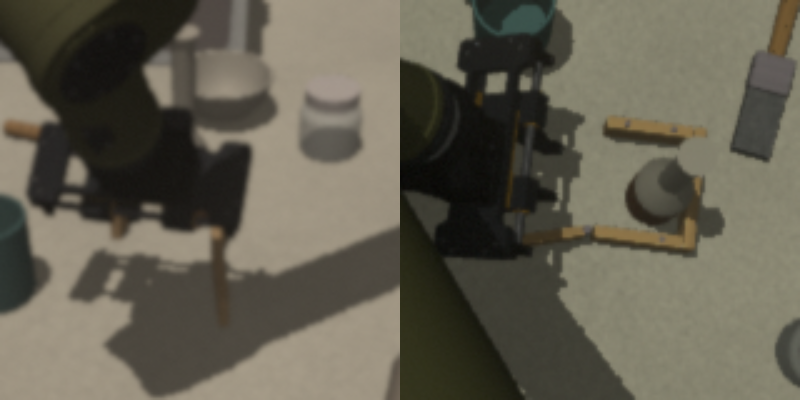

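```bash
python3 -m crank '[[[-15,10,0,0,0,0],[-40,20,0,0,0,0],[-65,30,0,0,0,0],[-90,40,0,0,0,0],[-99,42,0,0,0,0],[-99,42,-15,0,0,0],[-99,42,-32,0,0,0],[-99,42,-48,0,0,0]]]' -1
python3 - <<'E'
from h import *
b=save('top','top12.png');a=save('side','side12.png')
cv2.imwrite('pics/z12.png',np.hstack([cv2.resize(a[80:240,240:400],None,fx=2.5,fy=2.5),cv2.resize(b[120:280,260:420],None,fx=2.5,fy=2.5)])[:,:,::-1])
E
```

```text
time_s: 18.75
ee_pos: [0.5189, 0.1065, 0.1686]
eef_rot: [-2.183, 0.001, -0.118]
wrist_force: [-0.5, 0.2, -0.7]
gripper_width: 0.0007
```

View pics/z12.png

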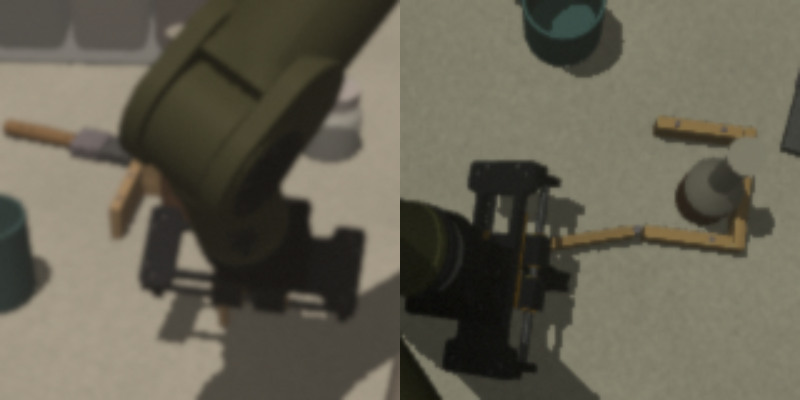

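```bash
python3 -m crank '[[[6,-2,0,0,0,0],[12,-4,0,0,0,0],[18,-5,0,0,0,0],[25,-4,0,0,0,0],[33,-3,0,0,0,0],[41,-4,0,0,0,0],[49,-6,0,0,0,0],[56,-8,0,0,0,0]]]'
python3 - <<'E'
from h import *
b=save('top','top13.png')
cv2.imwrite('pics/z13.png',cv2.resize(b[120:280,260:420],None,fx=3.5,fy=3.5)[:,:,::-1])
E
```

```text
time_s: 19.65
ee_pos: [0.5743, 0.0988, 0.1672]
eef_rot: [-2.183, 0.006, -0.117]
wrist_force: [-1.1, 2.0, 0.8]
gripper_width: 0.0003
```

View pics/z13.png

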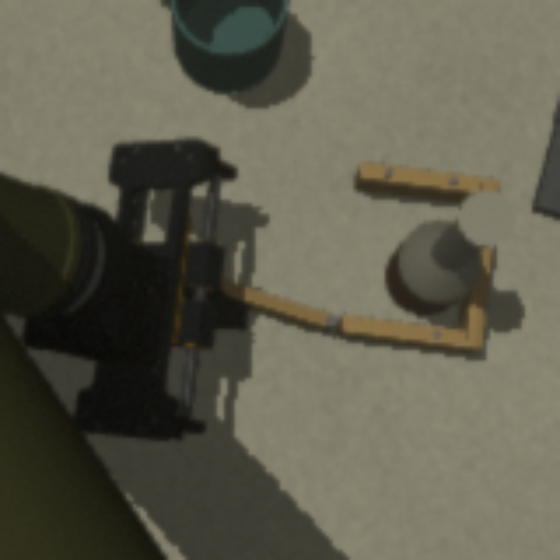

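```bash
python3 -m crank '[[[6,-3,0,0,0,0],[12,-7,0,0,0,0],[17,-11,0,0,0,0],[21,-15,0,0,0,0],[25,-20,0,0,0,0],[29,-24,0,0,0,0],[33,-31,0,0,0,0],[35,-37,0,0,0,0]]]'
python3 - <<'E'
from h import *
b=save('top','top14.png')
cv2.imwrite('pics/z14.png',cv2.resize(b[100:260,260:420],None,fx=3.5,fy=3.5)[:,:,::-1])
E
```

```text
time_s: 20.5
ee_pos: [0.6109, 0.0604, 0.1674]
eef_rot: [-2.183, 0.004, -0.118]
wrist_force: [-0.1, 2.6, 0.6]
gripper_width: 0.0006
```

View pics/z14.png

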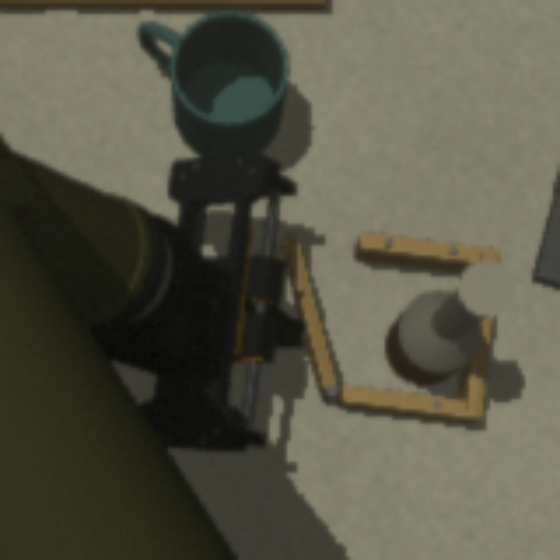

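```bash
python3 -m crank '[[[0,-3,0,0,0,0],[0,-6,0,0,0,0],[-0.5,-9,0,0,0,0],[-1,-12,0,0,0,0],[-1.5,-15,0,0,0,0],[-2,-17,0,0,0,0],[-2,-19,0,0,0,0],[-2,-20,0,0,0,0]]]'
python3 -m crank '[[[0,-0.5,0,0,0,0],[0,-1,0,0,0,0],[0,-1.5,0,0,0,0],[0,-2,0,0,0,0],[0,-2,0,0,0,0],[0,-2,0,0,0,0],[0,-2,0,0,0,0],[0,-2,0,0,0,0]]]'
python3 - <<'E'
from h import *
b=save('top','top15.png')
cv2.imwrite('pics/z15.png',cv2.resize(b[100:260,260:420],None,fx=3.5,fy=3.5)[:,:,::-1])
E
```

```text
time_s: 21.35
ee_pos: [0.6092, 0.0413, 0.1678]
eef_rot: [-2.18, 0.003, -0.117]
wrist_force: [2.1, 8.6, 2.0]
gripper_width: 0.0005
time_s: 22.15
ee_pos: [0.609, 0.041, 0.1681]
eef_rot: [-2.178, 0.003, -0.116]
wrist_force: [0.7, 6.0, 2.2]
gripper_width: 0.0003
```

View pics/z15.png

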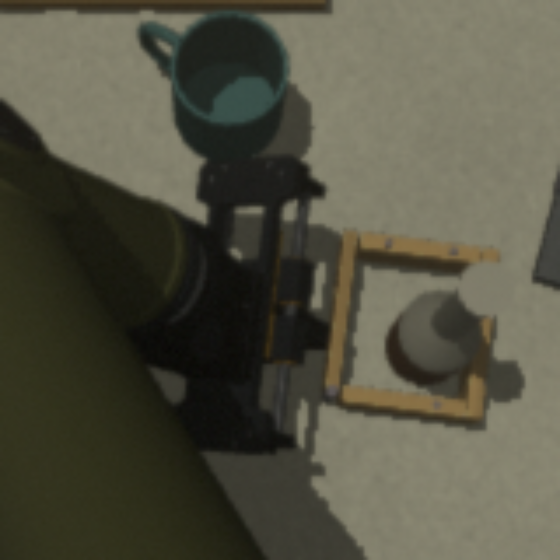

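Gate is shut against its stop (force rose and motion stalled). Pull straight off along the mouth direction, then check.

```bash
python3 -m crank '[[[0.5,4,0,0,0,0],[1,8,0,0,0,0],[2,16,0,0,0,0],[3,26,0,0,0,0],[0,40,0,0,0,0],[-4,55,5,0,0,0],[-8,70,20,0,0,0],[-10,80,40,0,0,0]]]'
python3 -m crank '[[[-10,20,20,0,0,0],[-20,40,40,0,0,0],[-25,60,70,0,0,0],[-30,75,100,0,0,0],[-30,80,130,0,0,0],[-30,80,150,0,0,0],[-30,80,150,0,0,0],[-30,80,150,0,0,0]]]'
python3 - <<'E'
from h import *
b=save('top','top16.png');a=save('side','side16.png')
cv2.imwrite('pics/z16.png',np.hstack([cv2.resize(a[80:240,240:400],None,fx=2.5,fy=2.5),cv2.resize(b[130:230,320:420],None,fx=4,fy=4)])[:,:,::-1])
for n,z in [('vase',0),('gate_hinge',.022),('gate_end',.022),('stall_back',0),('mug',0),('short_bottle',0),('clay_block',0),('bowl',0),('glaze_jar',0),('tape_roll',0),('brush',0)]:
  for c in('side','top'):
    for d in env.landmark_of(c,n)[:1]:
      l=d['location'];print(c,n,round(d['score'],2),ray(c,l,z).round(3))
E
```

```text
time_s: 23.0
ee_pos: [0.5978, 0.1237, 0.2086]
eef_rot: [-2.177, 0.005, -0.113]
wrist_force: [0.6, 0.4, -0.2]
gripper_width: 0.0005
time_s: 23.8
ee_pos: [0.5677, 0.2035, 0.3587]
eef_rot: [-2.177, 0.005, -0.114]
wrist_force: [0.7, -0.7, -0.9]
gripper_width: 0.0004
side vase 0.67 [ 0.596 -0.153  0.   ]
top vase 0.9 [ 0.596 -0.138  0.   ]
side gate_hinge 0.78 [ 0.564 -0.088  0.022]
top gate_hinge 0.75 [ 0.562 -0.074  0.022]
side gate_end 0.96 [ 0.661 -0.09   0.022]
top gate_end 0.83 [ 0.67  -0.079  0.022]
side stall_back 0.62 [ 0.586 -0.161  0.   ]
top stall_back 0.64 [ 0.605 -0.178  0.   ]
side mug 0.67 [ 0.768 -0.011  0.   ]
top mug 0.82 [ 0.766 -0.005  0.   ]
side short_bottle 0.77 [0.745 0.226 0.   ]
top short_bottle 0.79 [0.748 0.226 0.   ]
side clay_block 0.68 [0.335 0.167 0.   ]
top clay_block 0.72 [0.344 0.158 0.   ]
side bowl 0.55 [ 0.584 -0.376  0.   ]
top bowl 0.56 [ 0.566 -0.36   0.   ]
side glaze_jar 0.74 [ 0.439 -0.285  0.   ]
top glaze_jar 0.69 [ 0.445 -0.291  0.   ]
side tape_roll 0.81 [0.416 0.414 0.   ]
side brush 0.47 [ 0.734 -0.249  0.   ]
top brush 0.81 [ 0.732 -0.266  0.   ]
```

View pics/z16.png

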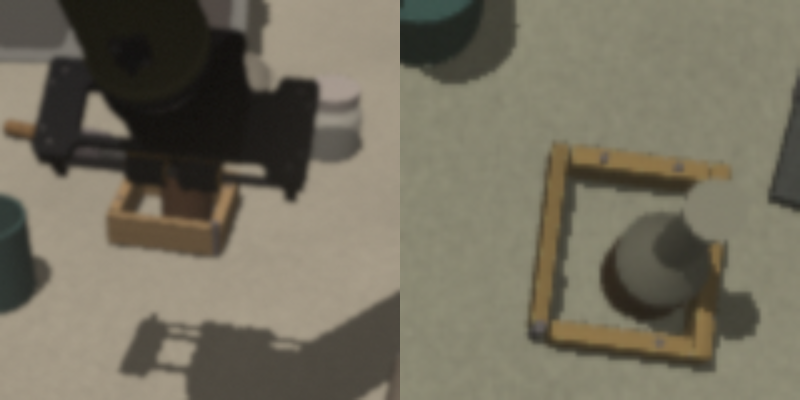

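View pics/top16.png

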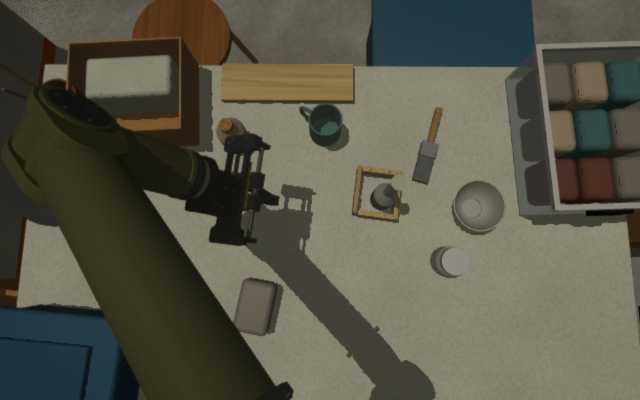

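```bash
python3 -m crank '[[[-20,30,20,0,0,0],[-40,60,40,0,0,0],[-50,90,60,0,0,0],[-60,110,80,0,0,0],[-60,120,90,0,0,0],[-60,120,90,0,0,0],[-60,120,90,0,0,0],[-60,120,90,0,0,0]]]'
python3 - <<'E'
from h import *
b=save('top','top17.png');a=save('side','side17.png')
cv2.imwrite('pics/z17.png',np.hstack([cv2.resize(a[90:190,270:370],None,fx=4,fy=4,interpolation=cv2.INTER_CUBIC),cv2.resize(b[140:240,320:420],None,fx=4,fy=4,interpolation=cv2.INTER_CUBIC)])[:,:,::-1])
t10=cv2.imread('pics/top11.png');print('diff vase region',cv2.absdiff(t10,b[:,:,::-1].copy())[185:215,368:410].max())
def P(u,v,z):return ray('top',[(130+(v+.5)/4)/400,(320+(u+.5)/4)/640],z)[:2]
o=np.array([.59683,-.1689]);c,s=np.cos(-.112),np.sin(-.112);R=np.array([[c,-s],[s,c]])
for n,q in [('end outer',(155,145)),('hinge outer',(132,333)),('gate end in',(172,150)),('hinge-end in',(150,330))]: print(n,(R.T@(P(*q,.04)-o)).round(4))
# predicted foot circle & lip for vase
for y in (.028,.034):
  v=o+R@np.array([-.003,y])
  print(y,'lip top/side',proj('top',[*v,.215]),proj('side',[*v,.215]))
E
```

```text
time_s: 25.8
ee_pos: [0.5084, 0.3226, 0.4476]
eef_rot: [-2.179, 0.006, -0.115]
wrist_force: [0.6, -0.8, -0.7]
gripper_width: 0.0003
diff vase region 17
end outer [0.06   0.0945]
hinge outer [-0.056  0.096]
gate end in [0.0582 0.0839]
hinge-end in [-0.0529  0.0855]
0.028 lip top/side [399.16844413 180.29595116] [311.01933173  92.82463017]
0.034 lip top/side [396.0784438  179.93253072] [310.44661835  93.93592305]
```

View pics/z17.png

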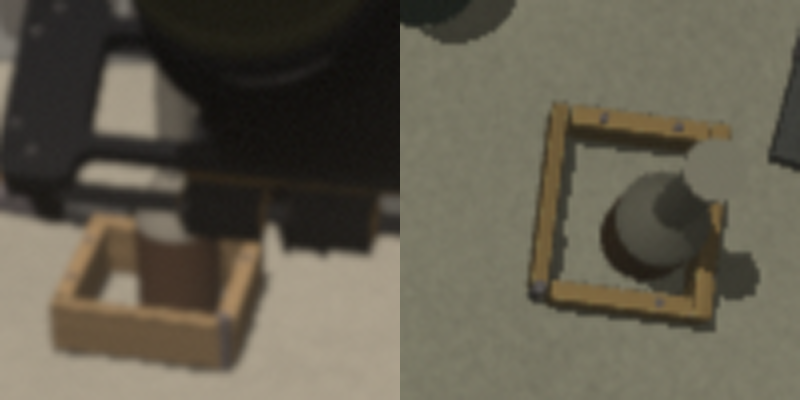

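```bash
python3 -c "
from workcell import env
print(env.job_done())"
```

```text
the job is handed in; nothing more can be done
None
```

The vase stands upright in the stall against its back wall and the gate is shut. I handed the job in at 25.8 s; no verdict is reported.

- **Vase:** I pushed it with the partly open fingers as a low, tilted fork, contact about 25 mm above the table. Sliding took roughly 3–5 N. At the back wall the force rose to 8.6 N and the vase stopped moving.
- **Gate:** I closed it with the shut fingers on its outer face until it stalled on its stop at 6–9 N. I then pulled straight off and raised the arm clear.

What the last checks showed:
- **Vase position:** The centre is about 28–31 mm from the back wall by the top camera, judged from its lip and the network landmark. The allowed limit is 36 mm. It is within about 6 mm of the stall's middle line, and the lip sits where it should for an upright vase.
- **Gate angle:** About −0.01 rad from its edge points, so shut.
- **Other things:** The mug came closest, with an estimated 1 cm between it and the gripper body at the tightest point. All but the tape roll read within about 20 mm of their starting positions. The mug's last readings were up to 13 mm off and the bowl's about 13 mm, on a scatter I took to be about 15 mm. The tape roll was found only by the side camera, about 11 mm off, and the top camera missed it.

One reading disagreed: the side camera put the vase 15 mm nearer the back wall than the top camera did. The arm was partly hiding the vase then, so I trusted the top view. I never got a clear side view at the end.

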